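# Post a spent battery pack through the self-closing flap

### The arm

A 6-joint arm with a two-finger parallel gripper is mounted at the origin on the work surface. World frame = base frame: x ahead of the robot, y to its left, z up, the work surface at z = 0. Lengths are in m, angles in rad, forces in N, time in s.
With the tool pointing down it reaches from about 0.35 to 0.85 m from the base axis. Payload 8.1 kg.
Tool frame: the origin (TCP) lies on the mounting face of the last link; the fingertips stand 186 mm ahead of it and the grasp point (between the pads) lies 167 mm ahead of it; z points along the fingers, y is the direction in which the jaws open and shut (so a half turn about z gives the same grasp; the last joint's range is limited). The gripper opens to 93 mm and grips with 3 to 60 N. Pads are 15 mm wide; open, the fingers measure 128 mm over their backs; the gripper's body (75 mm by 188 mm) begins 65 mm behind the grasp point.
Start: joints at [1.147, 0.13, 1.488, -0, 1.523, -0.085], TCP at [0.199, 0.566, 0.405] pointing down, gripper open.
Joint ranges: [-2.96, 2.96], [-0.89, 2.26], [0.02, 2.5], [-1.34, 4.48], [0, 2.73], [-2.66, 2.66]. Speed limits (rad/s): [2.39, 2.39, 2.79, 3.14, 3.14, 3.14].

### API

Orientations are given as a 3x3 rotation matrix whose columns are the frame's x, y, z axes.
In Python, from bench import bot gives the robot as it stands.
- The arm moves only by the tool servo_tool, never from a script. Its argument "rows" is text: rows parted by semicolons, each of 7 numbers parted by spaces: the turn, a rotation vector about the world's x, y, z in degrees, then the shift along the world's x, y, z in cm, then the gripper's target within -1 to 1 (fully open at 1, half-way at 0, shut at -1). In form: ax ay az x y z gripper; .... A call has 1 to 20 rows; each row shifts and turns the pose as measured when the row begins; what a row does not reach is not made up. A row lasts 1/8 s, in which the tool goes at most 62.5 mm and 10.7 degrees, less where a joint would pass 70% of its speed; a pose out of reach is approached as far as the arm can. A call is refused whole if a number of a shift passes 6.25 or a number of a turn 10.7, either way. A call with a gripper value outside its range is refused whole. The fingers move at their own pace and stop on an object; "squeeze" is the grip in N (left out, the last holds). Time passes only in rows, so rows that do not move let the fingers close. It gives the time, the measured TCP pose, the force and the opening at its end, in the units of the state.
- bot.state(): the state, without advancing time (a new reading comes with each control period).
- bot.capture(name): name is "scene" or "top" or "wrist"; returns a dict with "pixels" (420x560x3 uint8, red, green, blue), "fx", "fy", "cx", "cy" (pixels), "xyz" and "orientation" of the camera in the world. Camera axes: x right, y down, z forward; pixel columns grow to the right and rows downward; lengths in m; the calibration is good to about 2 mm. A picture is of the moment at which its call begins. There is no depth.
- bot.sign_off(): hands the job in, once; it reports no verdict.
Trained networks look in a picture, given as the dict that the camera call returned (one of the last four; its "shot" number tells which), for a name from the list of things; names that differ only in an ending like _2 or _b are one class to them, and where a whole thing is asked for, a point or a joint stands for the part that bears it (a point fixed in the world has none). Each returns a list of dicts, best first, with "score" (0 to 1); they miss things now and then, are a little off and sometimes report something else, mostly with a low value. They report only what shows in the picture. A call takes as long as a camera call. They do not tell look-alikes from the thing itself.
- bot.trace(label, picture): "region" (420x560 bool, what is visible of it) and "position" ([column, row] in pixels, amid what is visible of it).
- bot.mark_of(label, picture): "position" ([column, row] in pixels: a listed point, or the origin of a listed thing).
The state is a dict: "time": time; "joint_pos": joint angles; "qd": joint speeds; "tau": joint torques, N m; "position": TCP position; "ee_rot": TCP orientation; "ft_force": force on the tool from outside, world axes, zero at the start; "moment": the same for the moment, N m; "grip_width": opening from 0.0 (shut) to 1.0 (fully open).
Only numpy, scipy, OpenCV 4.12 (cv2) and the standard library are available. Lean on these libraries where they do the work, as an engineer would, in place of code of your own. Each camera call takes 0.05 s, during which the arm holds its last target.

### The job

The battery pack lying on the ledge of the used-battery box is spent: put it in. Push the box's self-closing flap open with one finger and keep holding it open while the other finger pushes the pack along the ledge until it drops into the bin, then take the hand away so that the flap closes by itself. Only push the pack: do not pinch, lift or carry it, do not shove the flap open with the pack, and leave the spare pack, brass insert and jar beside the box alone.

Things in the scene. Friction and masses are not known exactly. Their poses are not given: they have to be found in the camera images.
- dropbox: white metal used-battery box fixed to the bench, 248 x 156 mm on plan. Origin: on the bench, under the middle of the ledge's far edge; x points from ledge to bin, z up. At x -122 to 0 mm a solid block carries the flat white ledge, 140 mm above the bench, between side rails 8 mm high (inner faces y = -69, +69 mm). At x 0 to 118 mm is the open bin with the flap over it.
- slot (a point): middle of the ledge's far edge, on the ledge's surface, 140 mm above the bench; axes as the box's. A pack pushed past this edge tips and falls into the bin.
- bin_floor (a point): middle of the bin's rubber floor, 24 mm above the bench, 116 mm below the ledge. The bin is 138 mm wide inside; its far (+x) side is open from 80 to 187 mm above the bench.
- hinge (a point): middle of the flap's hinge pin (radius 4 mm, along the box's y), at x = 105 mm, 55 mm above the ledge. A bar behind it, x 114 to 124 mm, reaches 63 mm above the ledge. Side cheeks beyond |y| = 69 mm rise in four steps from 15 mm above the ledge at x = 0 to 62 mm at x = 120 mm.
- flap (a joint): flap angle, rad: 0 closed, 1.1 stop. Aluminium sheet 126 mm wide, 115 long, 2 thick, dark strip on its free edge. Closed, it slopes down towards the robot to the ledge's far edge (free edge at x = 3 mm, level with the ledge). Pushed from the ledge side, down or towards +x, its free edge swings down and away into the bin; at 1.09 it hangs straight down. A light spring shuts it: 1 to 2 N at a fingertip.
- pack: the spent pack, lying on the ledge: black plastic battery pack, a block 44 x 36 x 28 mm with a grey band and two small brass contacts on top, 0.1 kg or so. Origin: centre of its underside; x along the 44 mm side, y along the 36 mm side, z up.
- spare_pack: a spare pack lying on the bench beside the box, to be left alone; same make: black plastic battery pack, a block 44 x 36 x 28 mm with a grey band and two small brass contacts on top, 0.1 kg or so. Origin: centre of its underside; x along the 44 mm side, y along the 36 mm side, z up.
- insert: brass cylinder standing on the bench, diameter 30 mm, 60 mm high; leave alone. Origin: centre of its underside.
- jar: closed jar standing on the bench, diameter 52 mm, 75 mm high; leave alone. Origin: centre of its underside.
Mind the look-alikes: they are no part of the job. What is shaped like the pack but green or orange is not meant.

How it is judged:
On the way, in this order (a step that is already met when the one before it is completed fails the run):
1. a finger holds the flap open (over 0.15 rad) while the pack still lies on the ledge (value of joint flap above 0.15 rad and contact force between the fingers and flap above 0.15 N and z of pack in the frame of slot above -0.006 m and angle between pack's own z axis and vertical below 0.15 rad), for 0.1 s.
2. the pack has dropped off the ledge while a finger still holds the flap open (over 0.15 rad) (value of joint flap above 0.15 rad and contact force between the fingers and flap above 0.15 N and z of pack in the frame of slot below -0.03 m and x of pack in the frame of slot above -0.01 m), for 0.1 s.
At the end, for the whole second after the job is handed in: The pack rests in the bin, more than 60 mm below the ledge and within the bin's walls, and the flap has closed (within 0.06 rad); the spare pack, insert and jar stand within 20 mm of where they were (x of pack in the frame of slot between -0.01 and 0.12 m and y of pack in the frame of slot between -0.07 and 0.07 m and z of pack in the frame of slot below -0.06 m and linear speed of pack below 0.02 m/s and value of joint flap below 0.06 rad and distance of each of spare_pack, insert, jar from where it was at the start of the episode below 0.02 m); the robot touches nothing.
It fails at once if the pack is lifted (12 mm off the ledge) (z of pack in the frame of slot above 0.012 m).
It fails at once if the pack is pinched or pressed hard (over 12 N) (contact force between the fingers and pack above 12 N).
It fails at once if the pack, still flat on the ledge, pushes against the flap (over 0.5 N) (contact force between pack and flap above 0.5 N and z of pack in the frame of slot above -0.006 m and angle between pack's own z axis and vertical below 0.15 rad).
It fails at once if the spare pack, insert or jar is moved (20 mm) or knocked over (distance of any of spare_pack, insert, jar from where it was at the start of the episode above 0.02 m or angle between any of spare_pack, insert, jar's own z axis and vertical above 0.5 rad).
It also fails if it takes over 35 s, if anything falls off the work surface, if the arm or the gripper's body presses on something with over 40 N, if the wrist force passes 120 N, or if a joint passes its speed limit or range.

## Working session

There is one attempt and no reset: what is moved stays moved. The work goes in short steps, Python scripts to look and compute and a tool call to move; the robot and the scene stay as the last step left them, time stands still between calls to the robot, and variables do not carry over. Pictures are saved under pics/ and viewed, and the job is handed in when it is done.

Besides the shell and the picture viewer there is one more tool, called after ">>>" in YAML: its name, and indented under it one key for each argument. servo_tool: Moves the arm, as the interface text tells. Its arguments: {"type":"object","properties":{"rows":{"type":"string"},"squeeze":{"type":"number"}},"required":["rows"]}

```bash
mkdir -p pics; ls
cat > h.py <<'E'
import numpy as np,cv2
from bench import bot
def save(p,n): cv2.imwrite('pics/'+n,p['pixels'][:,:,::-1])
def ray(p,uv):
    d=np.array([(uv[0]-p['cx'])/p['fx'],(uv[1]-p['cy'])/p['fy'],1.]);R=np.array(p['orientation']);return np.array(p['xyz']),R@d
def onz(p,uv,z):
    o,d=ray(p,uv);return o+d*(z-o[2])/d[2]
def proj(p,X):
    c=np.array(p['orientation']).T@(np.array(X)-np.array(p['xyz']));return np.array([p['fx']*c[0]/c[2]+p['cx'],p['fy']*c[1]/c[2]+p['cy']])
E
python3 - <<'E'
from h import *
for n in ['scene','top']:
    p=bot.capture(n);save(p,n+'1.png');print(n,p['xyz'],np.round(p['orientation'],3).tolist(),p['fx'])
    for l in ['slot','hinge','bin_floor','dropbox','pack','insert','jar']:
        print(l,[(np.round(m['position'],1).tolist(),round(m['score'],2)) for m in bot.mark_of(l,p)])
    if n=='scene':
        pass
print(bot.state())
E
```

```text
pics
scene [1.06591677 0.47566556 0.79754423] [[-0.627, 0.545, -0.557], [0.779, 0.419, -0.467], [-0.021, -0.727, -0.687]] 513.6357228751215
slot [([204.2, 230.2], 0.36)]
hinge [([206.9, 227.7], 0.83)]
bin_floor [([228.8, 273.0], 0.59)]
dropbox [([243.2, 257.6], 0.73)]
pack [([250.4, 182.7], 0.85), ([296.3, 206.6], 0.7)]
insert [([314.6, 269.0], 0.8)]
jar [([169.7, 250.6], 0.56)]
top [0.34012883 0.05070889 1.12021709] [[-0.096, -0.973, 0.211], [-0.995, 0.095, -0.016], [-0.005, -0.211, -0.977]] 533.7398355593325
slot [([321.6, 193.5], 0.94)]
hinge [([300.1, 137.1], 0.96)]
bin_floor [([304.5, 175.8], 0.9), ([321.5, 192.3], 0.59)]
dropbox [([315.3, 205.1], 0.62)]
pack [([343.9, 228.9], 0.84), ([404.5, 234.6], 0.79), ([332.6, 300.9], 0.73), ([409.1, 285.2], 0.63)]
insert [([259.3, 244.8], 0.53)]
jar [([375.1, 167.2], 0.59)]
{'time': 0.8, 'joint_pos': array([ 1.14659090e+00,  1.30375744e-01,  1.48816843e+00, -2.71039507e-05,
        1.52299669e+00, -8.54123404e-02]), 'qd': array([-0.00076237,  0.00060387, -0.00078293, -0.00074195,  0.0001455 ,
       -0.00053426]), 'tau': array([ 4.31476801e-04, -5.59698665e+01, -4.92021418e+01,  7.66491378e-02,
        2.26588809e-02, -1.20422488e-06]), 'position': array([0.19940542, 0.5659086 , 0.40476708]), 'ee_rot': array([[-9.43156899e-01,  3.32347802e-01,  4.59934200e-05],
       [ 3.32347804e-01,  9.43156899e-01,  3.60640573e-05],
       [-3.13932012e-05,  4.92998766e-05, -9.99999998e-01]]), 'ft_force': array([ 0.10139573, -0.91214472, -0.173874  ]), 'moment': array([0.01440537, 0.03948849, 0.02823761]), 'grip_width': 0.9997624373792245}
```

View pics/scene1.png

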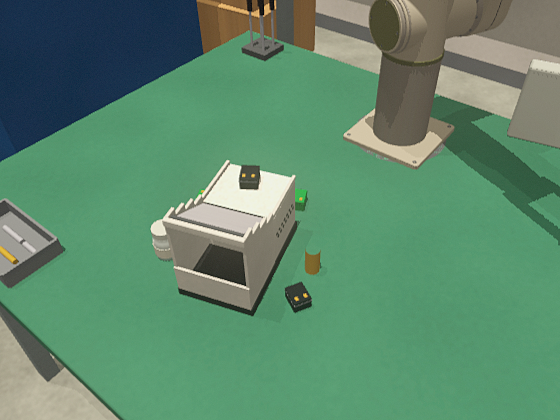

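View pics/top1.png

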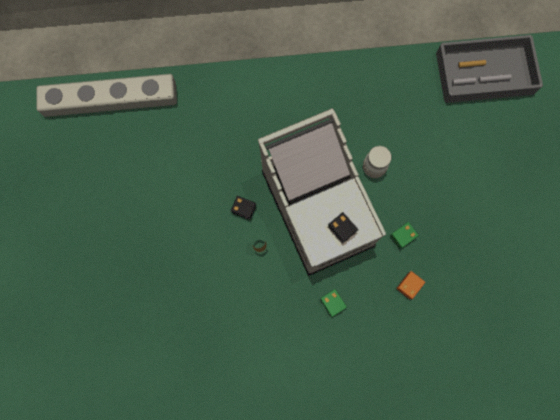

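The scene view shows the box with a black pack on its ledge (250,177), a black spare on the bench (298,296), the brass insert (313,261), the jar (162,240) and a green look-alike (301,199). In the top view the pack on the ledge is at (343,228), the spare at (243,208), green packs at (334,302) and (404,235), and an orange one at (411,285). The black pack on the white ledge is the one meant, so I'll confirm that in a crop.

Run:
```python
from h import *
p=bot.capture('top');im=p['pixels'][100:285,220:440,::-1]
cv2.imwrite('pics/crop1.png',cv2.resize(im,None,fx=3.6,fy=3.2,interpolation=cv2.INTER_CUBIC) if 0 else cv2.resize(im,None,fx=3.2,fy=3.2,interpolation=cv2.INTER_CUBIC))
s=onz(p,[321.6,193.5],.14);h=onz(p,[300.1,137.1],.195);f=onz(p,[304.5,175.8],.024)
print(s,h,f,np.linalg.norm((h-s)[:2]),np.degrees(np.arctan2(*(h-s)[1::-1])))
r=bot.trace('pack',p)
for q in r: print(q['score'],q['position'],q['region'].sum())
```

```text
[ 0.58118432 -0.03854162  0.14      ] [ 0.67721142 -0.00622213  0.195     ] [ 0.65195139 -0.01714506  0.024     ] 0.10132004897258486 18.60149963464269
0.89 [330.5, 302.1] 437
0.79 [411.2, 283.9] 439
0.6 [344.6, 226.7] 563
0.57 [404.1, 235.2] 384
```

View pics/crop1.png

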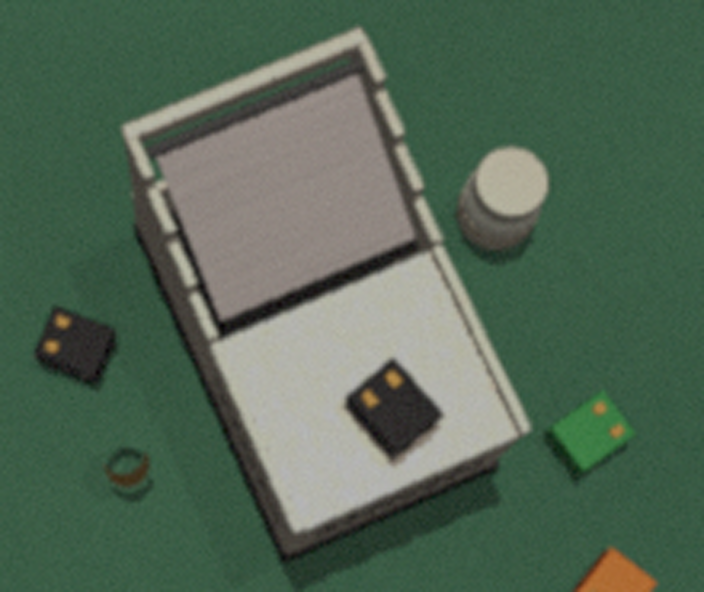

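```bash
cat > fit.py <<'E'
from h import *
from scipy.optimize import least_squares
p=bot.capture('top')
c=lambda a,b:[220+a/3.2-.5,100+b/3.2-.5]
L=[([0,0,.14],[321.6,193.5]),([.105,0,.195],[300.1,137.1]),([.059,0,.024],[304.5,175.8]),([.124,.078,.203],c(123,127)),([.124,-.078,.203],c(360,30)),([-.122,-.078,.148],c(528,430)),([-.122,.078,.148],c(285,553))]
def T(v,X): 
    s,k=np.sin(v[2]),np.cos(v[2]);return np.array([v[0]+k*X[0]-s*X[1],v[1]+s*X[0]+k*X[1],X[2]])
f=lambda v:np.concatenate([proj(p,T(v,X))-u for X,u in L])
r=least_squares(f,[.58,-.038,.38],loss='soft_l1')
print(r.x,np.degrees(r.x[2]));print(f(r.x).reshape(-1,2).round(1))
v=r.x;np.save('box.npy',v)
im=cv2.resize(p['pixels'][100:285,220:440,::-1],None,fx=3.2,fy=3.2,interpolation=cv2.INTER_CUBIC)
E2=[[(-.122,-.069,.14),(-.122,.069,.14),(0,.069,.14),(0,-.069,.14)],[(.124,-.078,.203),(.124,.078,.203),(.114,.078,.203),(.114,-.078,.203)],[(.003,-.063,.14),(.003,.063,.14),(.105,.063,.195),(.105,-.063,.195)]]
for q in E2:
    P=np.array([(proj(p,T(v,X))-[220,100]+.5)*3.2 for X in q]).astype(int);cv2.polylines(im,[P],True,(0,0,255),1)
# pack top corners at z .168
pk=[c(347,404),c(394,360),c(441,410),c(393,452)]
W=np.array([onz(p,u,.168) for u in pk]);print(W.round(4))
print('center',W.mean(0)); s,k=np.sin(v[2]),np.cos(v[2])
B=(W[:,:2]-v[:2])@np.array([[k,-s],[s,k]]);print('box frame',B.round(4),B.mean(0)); print([np.linalg.norm(B[i]-B[i-1]).round(4) for i in range(4)])
cv2.imwrite('pics/fit1.png',im)
E
python3 fit.py
```

```text
[ 0.58164634 -0.03627667  0.30530649] 17.49277321655303
[[-1.2 -0.1]
 [-1.1 -2.3]
 [ 1.3  6.3]
 [-2.5  0.9]
 [ 2.  -0.4]
 [ 1.6  1.3]
 [-0.  -4. ]]
[[ 0.5132 -0.0407  0.168 ]
 [ 0.536  -0.0703  0.168 ]
 [ 0.5046 -0.0933  0.168 ]
 [ 0.4833 -0.0634  0.168 ]]
center [ 0.50926731 -0.06693682  0.168     ]
box frame [[-0.0666  0.0163]
 [-0.0538 -0.0187]
 [-0.0906 -0.0312]
 [-0.1019  0.0037]] [-0.07824785 -0.00748618]
[np.float64(0.0375), np.float64(0.0373), np.float64(0.0389), np.float64(0.0367)]
```

Run:
```python
from h import *
p=bot.capture('scene');im=p['pixels'][140:320,140:340,::-1]
v=np.load('box.npy')
def T(v,X): 
    s,k=np.sin(v[2]),np.cos(v[2]);return np.array([v[0]+k*X[0]-s*X[1],v[1]+s*X[0]+k*X[1],X[2]])
im=cv2.resize(im,None,fx=3.2,fy=3.2,interpolation=cv2.INTER_CUBIC)
E2=[[(-.122,-.069,.14),(-.122,.069,.14),(0,.069,.14),(0,-.069,.14)],[(.124,-.078,.203),(.124,.078,.203),(.114,.078,.203),(.114,-.078,.203)],[(.003,-.063,.14),(.003,.063,.14),(.105,.063,.195),(.105,-.063,.195)]]
for q in E2:
    P=np.array([(proj(p,T(v,X))-[140,140]+.5)*3.2 for X in q]).astype(int);cv2.polylines(im,[P],True,(0,0,255),1)
cv2.imwrite('pics/fit2.png',im)
```

```text
(no output)
```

View pics/fit1.png

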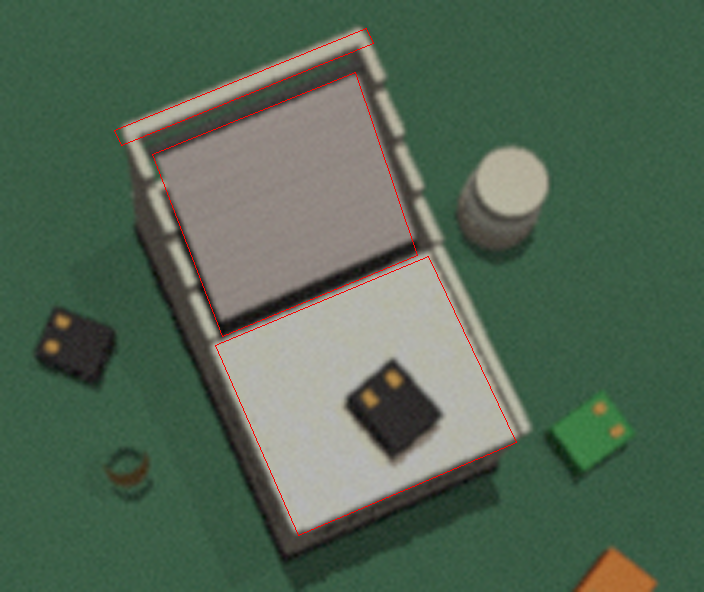

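View pics/fit2.png

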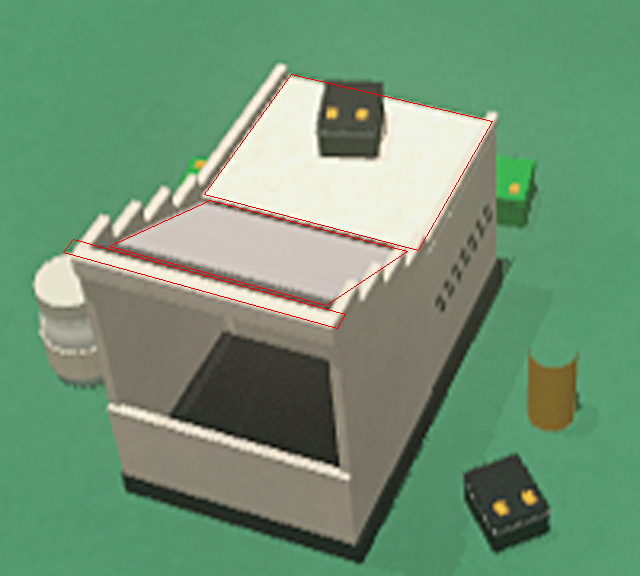

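Box fitted at (0.582, -0.036), yaw ≈17.5°, and the overlay matches within a few mm. The black pack with brass contacts at crop (394,405) lies on the ledge, so it is the one meant. The green packs at (404,235) and (334,302), the orange one and the spare are off the ledge. I'll line the jaws up along the box's x: the front finger opens the flap and the rear finger pushes the pack.

>>> servo_tool:
  rows: "0 0 -4.4 2.6 -5.2 0.4 1;0 0 -4.4 2.6 -5.2 0.4 1;0 0 -4.4 2.6 -5.2 0.4 1;0 0 -4.4 2.6 -5.2 0.4 1;0 0 -4.4 2.6 -5.2 0.4 1;0 0 -4.4 2.6 -5.2 0.4 1;0 0 -4.4 2.6 -5.2 0.4 1;0 0 -4.4 2.6 -5.2 0.4 1;0 0 -4.4 2.6 -5.2 0.4 1;0 0 -4.4 2.6 -5.2 0.4 1;0 0 0 0 0 0 1"

```text
time: 2.38
position: [0.4628, 0.0285, 0.4464]
ee_rot: [[-0.426, 0.905, 0.006], [0.905, 0.426, -0.001], [-0.003, 0.005, -1.0]]
ft_force: [0.2, 0.3, 0.2]
grip_width: 1.0
```

```bash
cat > st.py <<'E'
from h import *
v=np.load('box.npy')
def T(X,v=v): 
    s,k=np.sin(v[2]),np.cos(v[2]);return np.array([v[0]+k*X[0]-s*X[1],v[1]+s*X[0]+k*X[1],X[2]])
def st(tgt=None):
    s=bot.state();P=s['position'];R=s['ee_rot'];k,q=np.cos(v[2]),np.sin(v[2]);d=P[:2]-v[:2]
    bx=[k*d[0]+q*d[1],-q*d[0]+k*d[1]]
    print('t',s['time'],'P',P.round(4),'yaw',np.degrees(np.arctan2(R[1,1],R[0,1])).round(2),'zt',R[:,2].round(3),'F',s['ft_force'].round(2),'g',round(s['grip_width'],3),'box',np.round(bx,4),'tip h',round(P[2]-.186-.14,4))
    if tgt is not None: print('delta cm',(100*(T(tgt)-P)).round(2))
E
python3 - <<'E'
from st import *
st([-.0665,-.0075,.42])
p=bot.capture('wrist');save(p,'w1.png')
p=bot.capture('top');save(p,'top2.png')
E
```

```text
t 2.375 P [0.4628 0.0285 0.4464] yaw 25.24 zt [ 0.006 -0.001 -1.   ] F [0.2  0.29 0.22] g 1.0 box [-0.0939  0.0975] tip h 0.1204
delta cm [ 5.77 -9.19 -2.64]
```

View pics/w1.png

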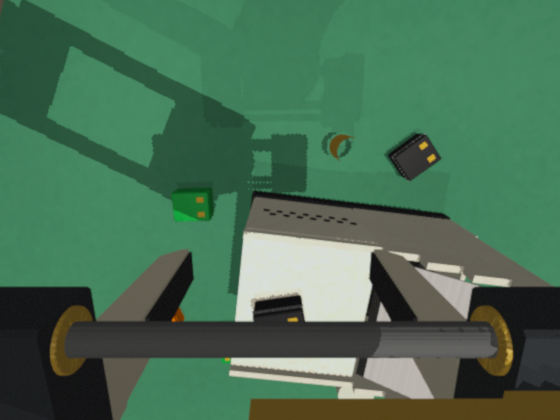

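The wrist view shows the ledge with the pack at (280,308), partly hidden by the tool, and the spare at (415,157). Next I'll move over the start position.

>>> servo_tool:
  rows: "0 0 -4 2.9 -4.6 -0.2 1;0 0 -3.7 2.9 -4.6 -0.2 1;0 0 0 0 0 0 1"

```text
time: 2.85
position: [0.5206, -0.0576, 0.4421]
ee_rot: [[-0.312, 0.95, 0.006], [0.95, 0.312, 0.002], [-0.0, 0.006, -1.0]]
ft_force: [-0.5, 0.9, 0.1]
grip_width: 0.999
```

Run:
```python
from st import *
st([-.0665,-.0075,.42])
p=bot.capture('wrist');save(p,'w2.png')
print(p['xyz'],np.round(p['orientation'],3).tolist())
p=bot.capture('scene');cv2.imwrite('pics/s2.png',cv2.resize(p['pixels'][90:320,130:350,::-1],None,fx=2.6,fy=2.6))
```

```text
t 2.85 P [ 0.5206 -0.0576  0.4421] yaw 18.16 zt [ 0.006  0.002 -1.   ] F [-0.47  0.93  0.06] g 0.999 box [-0.0647 -0.002 ] tip h 0.1161
delta cm [-0.01 -0.58 -2.21]
[0.49601065 0.01516523 0.42170992] [[0.95, 0.298, 0.091], [0.311, -0.914, -0.261], [0.005, 0.277, -0.961]]
```

View pics/w2.png

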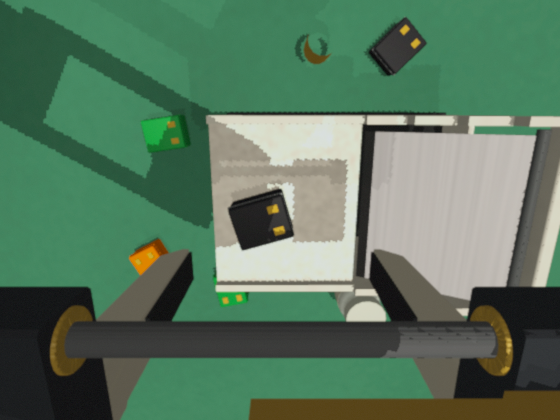

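View pics/s2.png

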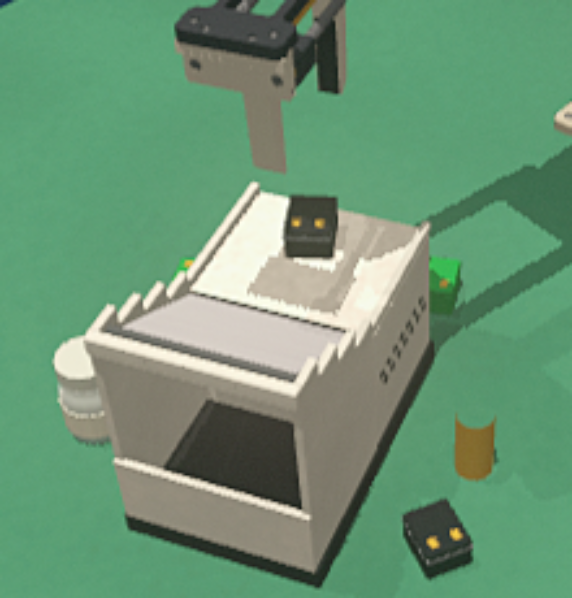

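Run:
```python
from st import *
p=bot.capture('wrist');im=cv2.resize(p['pixels'][100:300,195:395,::-1],None,fx=3.5,fy=3.5,interpolation=cv2.INTER_CUBIC)
for q in [[(-.122,-.069,.14),(-.122,.069,.14),(0,.069,.14),(0,-.069,.14)],[(.003,-.063,.14),(.003,.063,.14),(.105,.063,.195),(.105,-.063,.195)]]:
    P=np.array([(proj(p,T(X))-[195,100]+.5)*3.5 for X in q]).astype(int);cv2.polylines(im,[P],True,(0,0,255),1)
cv2.imwrite('pics/w3.png',im)
```

```text
(no output)
```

View pics/w3.png

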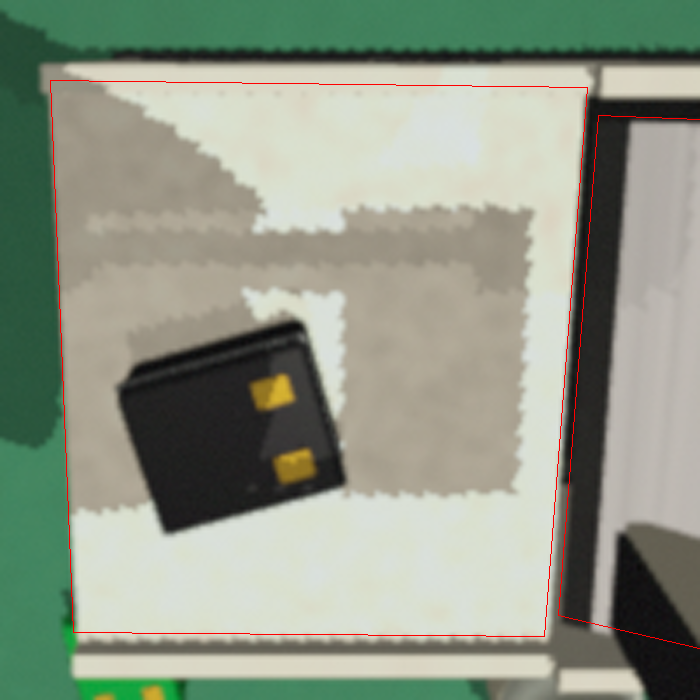

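Run:
```python
from st import *
p=bot.capture('wrist')
W=np.array([onz(p,[195+a/3.5-.5,100+b/3.5-.5],.168) for a,b in [(120,390),(303,337),(345,483),(165,533)]])
s,k=np.sin(v[2]),np.cos(v[2]);B=(W[:,:2]-v[:2])@np.array([[k,-s],[s,k]])
print(B.round(4),B.mean(0),[np.linalg.norm(B[i]-B[i-1]).round(4) for i in range(4)])
for h in (.332,):st([-.066,-.008,h])
```

```text
[[-0.1041  0.0043]
 [-0.0641  0.0168]
 [-0.0541 -0.0168]
 [-0.0948 -0.0294]] [-0.0792684  -0.00625333] [np.float64(0.0349), np.float64(0.0419), np.float64(0.035), np.float64(0.0425)]
t 3.05 P [ 0.5194 -0.0553  0.4432] yaw 18.37 zt [ 0.007  0.002 -1.   ] F [-1.08 -0.52 -0.54] g 1.0 box [-0.0651  0.0006] tip h 0.1172
delta cm [  0.17  -0.84 -11.12]
```

>>> servo_tool:
  rows: "0 0.4 -0.8 0.2 -0.8 -4 1;0 0 0 0 0 -4 1;0 0 0 0 0 0 1"

```text
time: 3.42
position: [0.5204, -0.0589, 0.3639]
ee_rot: [[-0.308, 0.951, 0.005], [0.951, 0.308, 0.002], [0.0, 0.005, -1.0]]
ft_force: [-0.5, 0.2, -0.5]
grip_width: 0.998
```

Run:
```python
from st import *
st([-.066,-.007,.333])
p=bot.capture('wrist');save(p,'w4.png')
```

```text
t 3.425 P [ 0.5204 -0.0589  0.3639] yaw 17.97 zt [ 0.005  0.002 -1.   ] F [-0.5   0.23 -0.46] g 0.998 box [-0.0652 -0.0032] tip h 0.0379
delta cm [ 0.04 -0.39 -3.09]
```

View pics/w4.png

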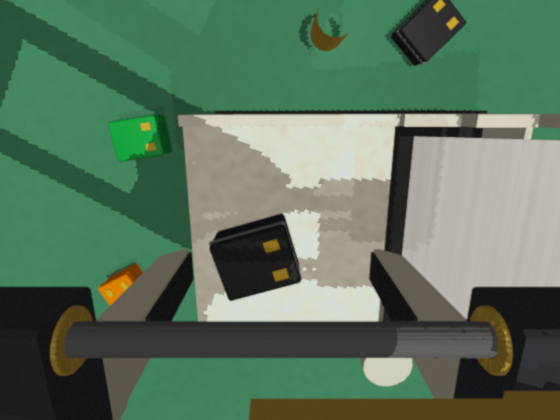

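The wrist view shows the pack (255,258) between the finger tips at (190,256) and (373,256), with clearance on both sides. Descending.

>>> servo_tool:
  rows: "0 0.2 -0.4 0.05 -0.4 -1.5 1;0 0 0 0 0 -1.4 1;0 0 0 0 0 0 1"

```text
time: 3.85
position: [0.5227, -0.0627, 0.3401]
ee_rot: [[-0.303, 0.953, 0.011], [0.953, 0.303, -0.0], [-0.004, 0.01, -1.0]]
ft_force: [-0.9, 0.3, -0.1]
grip_width: 1.004
```

Run:
```python
from st import *
st([-.066,-.007,.333])
p=bot.capture('wrist');save(p,'w5.png')
p=bot.capture('scene');cv2.imwrite('pics/s5.png',cv2.resize(p['pixels'][90:320,130:350,::-1],None,fx=2.6,fy=2.6))
```

```text
t 3.85 P [ 0.5227 -0.0627  0.3401] yaw 17.63 zt [ 0.011 -0.    -1.   ] F [-0.93  0.31 -0.12] g 1.004 box [-0.0641 -0.0075] tip h 0.0141
delta cm [-0.19 -0.01 -0.71]
```

View pics/w5.png

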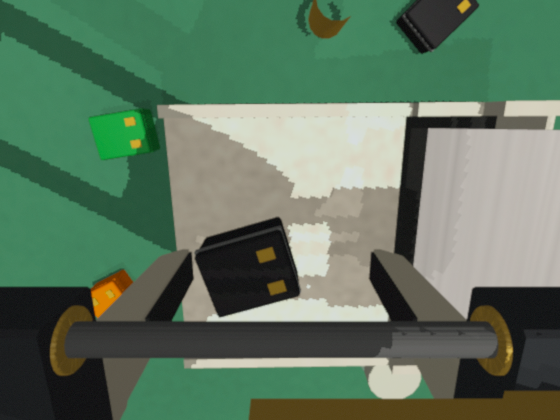

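View pics/s5.png

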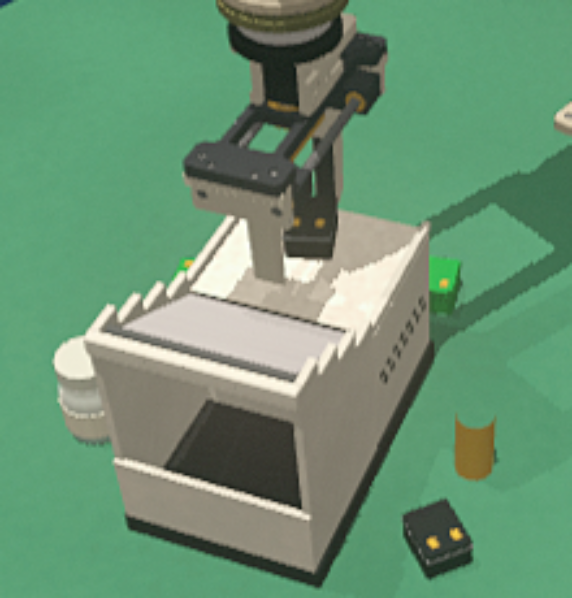

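>>> servo_tool:
  rows: "0 0.3 0 -0.2 0 -0.6 1;0 0 0 0 0 0 1"

```text
time: 4.2
position: [0.5212, -0.063, 0.3357]
ee_rot: [[-0.303, 0.953, 0.008], [0.953, 0.303, -0.001], [-0.003, 0.007, -1.0]]
ft_force: [0.4, 1.2, 0.1]
grip_width: 1.0
```

Run:
```python
from st import *
st([-.066,-.007,.333])
```

```text
t 4.2 P [ 0.5212 -0.063   0.3357] yaw 17.62 zt [ 0.008 -0.001 -1.   ] F [0.42 1.25 0.06] g 1.0 box [-0.0657 -0.0073] tip h 0.0097
delta cm [-0.04  0.02 -0.27]
```

>>> servo_tool:
  rows: "0 0 0 0.48 0.15 -0.1 1;0 0 0 0.48 0.15 -0.1 1;0 0 0 0.48 0.15 0 1;0 0 0 0.48 0.15 0 1;0 0 0 0.48 0.15 0 1;0 0 0 0.48 0.15 0 1;0 0 0 0 0 0 1"

```text
time: 5.08
position: [0.5523, -0.0532, 0.3339]
ee_rot: [[-0.303, 0.953, 0.008], [0.953, 0.303, -0.001], [-0.003, 0.007, -1.0]]
ft_force: [0.1, 0.2, 0.4]
grip_width: 1.001
```

Run:
```python
from st import *
st([-.066,-.007,.333])
p=bot.capture('wrist');save(p,'w6.png')
p=bot.capture('scene');cv2.imwrite('pics/s6.png',cv2.resize(p['pixels'][90:320,130:350,::-1],None,fx=2.6,fy=2.6))
```

```text
t 5.075 P [ 0.5523 -0.0532  0.3339] yaw 17.63 zt [ 0.008 -0.001 -1.   ] F [0.07 0.19 0.44] g 1.001 box [-0.033  -0.0074] tip h 0.0079
delta cm [-3.15 -0.96 -0.09]
```

View pics/w6.png

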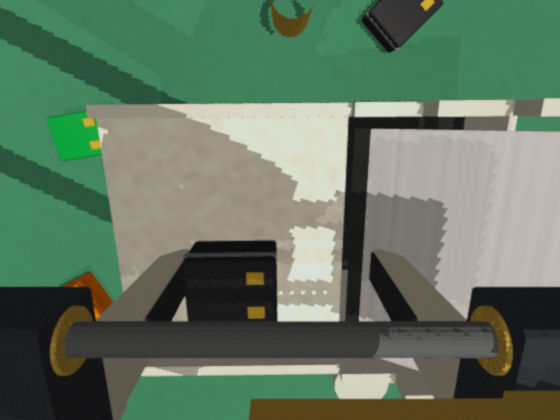

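View pics/s6.png

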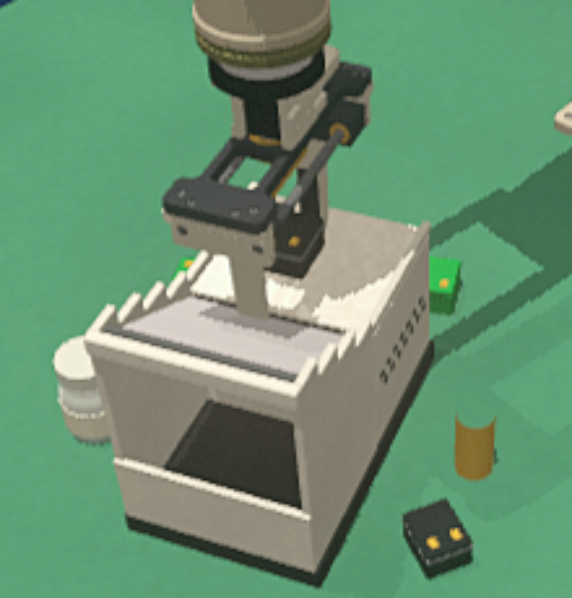

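The pack has turned flush against the rear finger at (232,285), and the front finger is reaching the flap. Continuing.

>>> servo_tool:
  rows: "0 0 0 0.48 0.15 0 1;0 0 0 0.48 0.15 0 1;0 0 0 0.48 0.15 0 1;0 0 0 0.48 0.15 0 1;0 0 0 0.48 0.15 0 1;0 0 0 0 0 0 1;0 0 0 0 0 0 1"

```text
time: 6.05
position: [0.5777, -0.0454, 0.3339]
ee_rot: [[-0.303, 0.953, 0.007], [0.953, 0.303, -0.001], [-0.003, 0.007, -1.0]]
ft_force: [-2.0, -1.3, 0.7]
grip_width: 1.003
```

Run:
```python
from st import *
st([-.066,-.007,.333])
p=bot.capture('wrist');save(p,'w7.png')
p=bot.capture('scene');cv2.imwrite('pics/s7.png',cv2.resize(p['pixels'][90:320,130:350,::-1],None,fx=2.6,fy=2.6))
```

```text
t 6.05 P [ 0.5777 -0.0454  0.3339] yaw 17.61 zt [ 0.007 -0.001 -1.   ] F [-2.02 -1.31  0.65] g 1.003 box [-0.0066 -0.0075] tip h 0.0079
delta cm [-5.69 -1.74 -0.09]
```

View pics/w7.png

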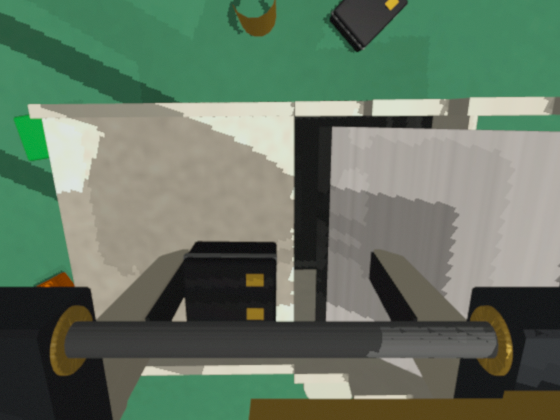

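View pics/s7.png

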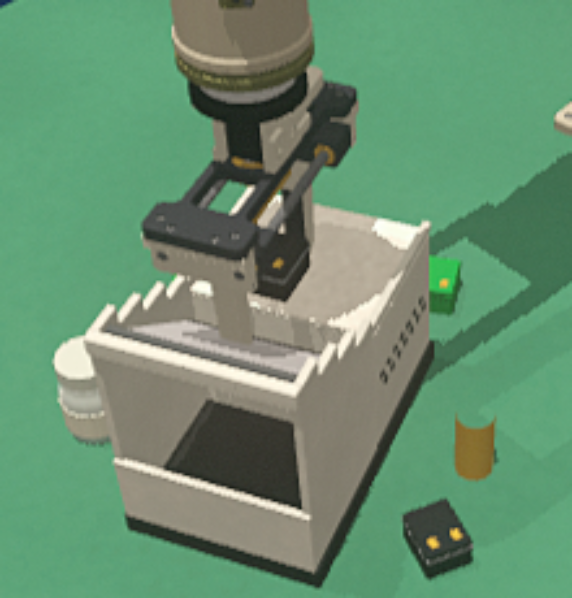

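The flap is visibly open: in the wrist view its edge has moved to col 330, clear of the ledge edge at col 295. The pack is still on the ledge. Continuing in small steps.

>>> servo_tool:
  rows: "0 0 0 0.48 0.15 0 1;0 0 0 0.48 0.15 0 1;0 0 0 0.48 0.15 0 1;0 0 0 0.38 0.12 0 1;0 0 0 0 0 0 1;0 0 0 0 0 0 1"

```text
time: 6.9
position: [0.5968, -0.0395, 0.3337]
ee_rot: [[-0.302, 0.953, 0.006], [0.953, 0.302, -0.001], [-0.003, 0.005, -1.0]]
ft_force: [-2.8, -0.2, 1.0]
grip_width: 1.001
```

Run:
```python
from st import *
st()
p=bot.capture('wrist');save(p,'w8.png')
p=bot.capture('scene');cv2.imwrite('pics/s8.png',cv2.resize(p['pixels'][90:320,130:350,::-1],None,fx=2.6,fy=2.6))
```

```text
t 6.9 P [ 0.5968 -0.0395  0.3337] yaw 17.6 zt [ 0.006 -0.001 -1.   ] F [-2.75 -0.21  0.99] g 1.001 box [ 0.0135 -0.0076] tip h 0.0077
```

View pics/w8.png

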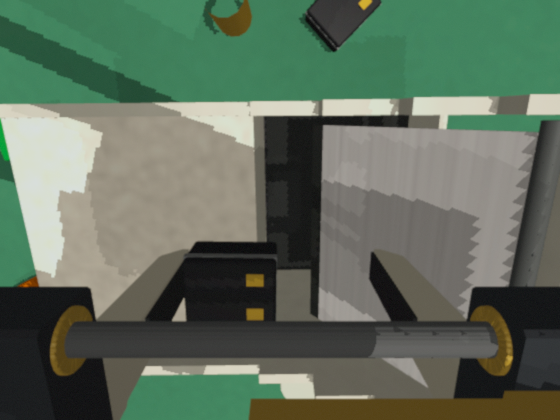

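View pics/s8.png

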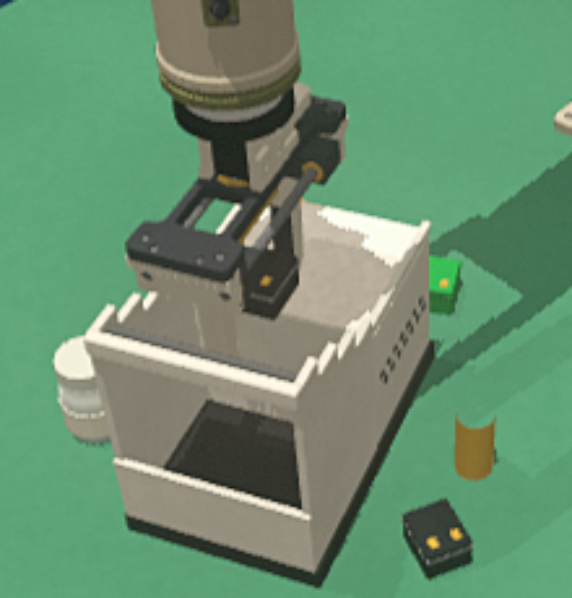

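>>> servo_tool:
  rows: "0 0 0 0.38 0.12 0 1;0 0 0 0.38 0.12 0 1;0 0 0 0.38 0.12 0 1;0 0 0 0 0 0 1;0 0 0 0 0 0 1"

```text
time: 7.62
position: [0.6087, -0.0358, 0.3332]
ee_rot: [[-0.302, 0.953, 0.005], [0.953, 0.302, -0.001], [-0.003, 0.005, -1.0]]
ft_force: [-0.7, -1.1, 0.4]
grip_width: 1.001
```

Run:
```python
from st import *
st()
p=bot.capture('wrist');save(p,'w9.png')
p=bot.capture('scene');cv2.imwrite('pics/s9.png',cv2.resize(p['pixels'][90:320,130:350,::-1],None,fx=2.6,fy=2.6))
```

```text
t 7.625 P [ 0.6087 -0.0358  0.3332] yaw 17.58 zt [ 0.005 -0.001 -1.   ] F [-0.74 -1.1   0.41] g 1.001 box [ 0.0259 -0.0076] tip h 0.0072
```

View pics/w9.png

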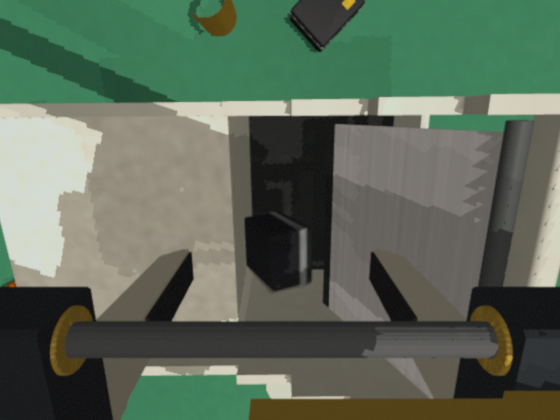

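View pics/s9.png

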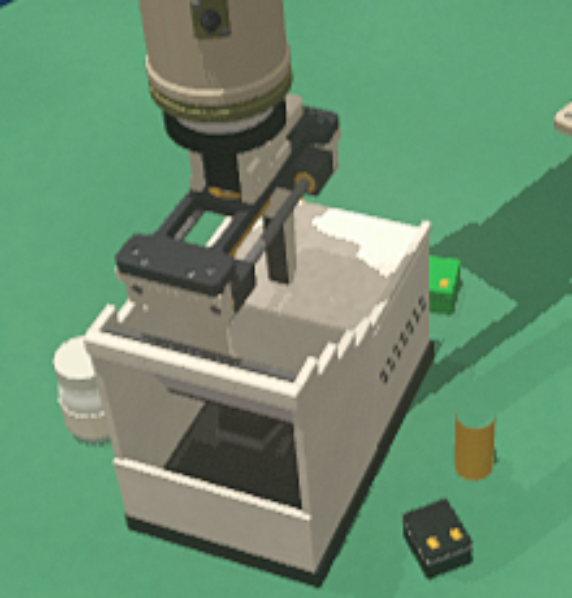

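The pack has tipped off the ledge, shown at (278,250) in the wrist view and in the bin in the scene view. I'll hold the flap open a moment longer and check.

>>> servo_tool:
  rows: "0 0 0 0 0 0 1;0 0 0 0 0 0 1;0 0 0 0 0 0 1;0 0 0 0 0 0 1"

```text
time: 8.22
position: [0.6085, -0.0358, 0.3334]
ee_rot: [[-0.302, 0.953, 0.005], [0.953, 0.302, -0.001], [-0.003, 0.005, -1.0]]
ft_force: [-2.1, 0.3, 0.9]
grip_width: 1.002
```

Run:
```python
from st import *
st()
p=bot.capture('wrist');save(p,'w10.png')
p=bot.capture('scene');cv2.imwrite('pics/s10.png',cv2.resize(p['pixels'][200:300,170:270,::-1],None,fx=6,fy=6))
```

```text
t 8.225 P [ 0.6085 -0.0358  0.3334] yaw 17.57 zt [ 0.005 -0.001 -1.   ] F [-2.07  0.35  0.88] g 1.002 box [ 0.0257 -0.0076] tip h 0.0074
```

View pics/w10.png

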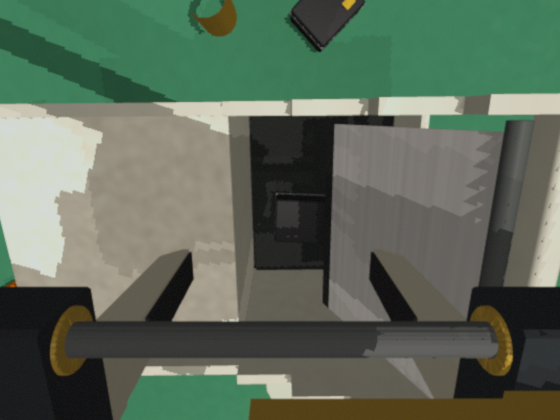

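View pics/s10.png

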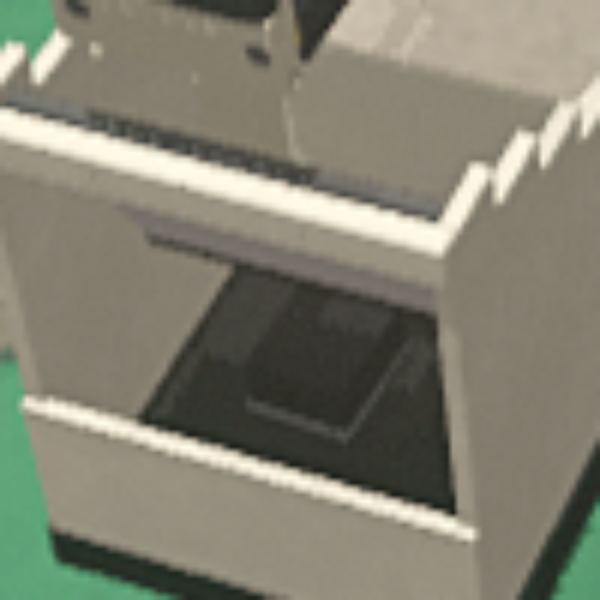

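The pack lies on the bin floor: (300,217) in the wrist view, (335,360) in the scene crop. Now I'll retract gently back and up.

>>> servo_tool:
  rows: "0 0 0 -0.95 -0.3 0.3 1;0 0 0 -0.95 -0.3 0.3 1;0 0 0 -0.95 -0.3 0.3 1;0 0 0 -0.95 -0.3 0.3 1;0 0 0 -0.95 -0.3 0.3 1;0 0 0 -0.95 -0.3 0.3 1;0 0 0 -0.95 -0.3 0.5 1;0 0 0 -0.95 -0.3 0.5 1;0 0 0 -0.95 -0.3 0.5 1;0 0 0 0 0 3 1;0 0 0 0 0 4 1;0 0 0 0 0 4 1;0 0 0 -3 0 3 1;0 0 0 -3 2 1 1;0 0 0 -3 3 0 1;0 0 0 -2 3 0 1;0 0 0 0 0 0 1;0 0 0 0 0 0 1"

```text
time: 10.58
position: [0.3995, 0.0157, 0.5269]
ee_rot: [[-0.301, 0.954, 0.012], [0.954, 0.301, -0.002], [-0.005, 0.011, -1.0]]
ft_force: [0.1, 0.2, -0.9]
grip_width: 0.997
```

Run:
```python
from st import *
st()
p=bot.capture('top');cv2.imwrite('pics/t11.png',cv2.resize(p['pixels'][100:285,220:440,::-1],None,fx=3.2,fy=3.2,interpolation=cv2.INTER_CUBIC))
p=bot.capture('scene');cv2.imwrite('pics/s11.png',cv2.resize(p['pixels'][140:320,140:340,::-1],None,fx=3.2,fy=3.2,interpolation=cv2.INTER_CUBIC))
```

```text
t 10.575 P [0.3995 0.0157 0.5269] yaw 17.5 zt [ 0.012 -0.002 -1.   ] F [ 0.11  0.19 -0.89] g 0.997 box [-0.1581  0.1044] tip h 0.2009
```

View pics/t11.png

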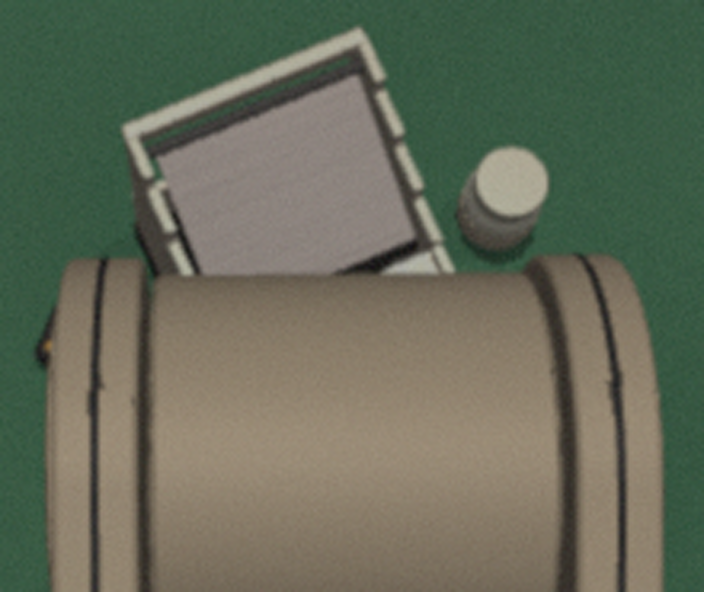

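View pics/s11.png

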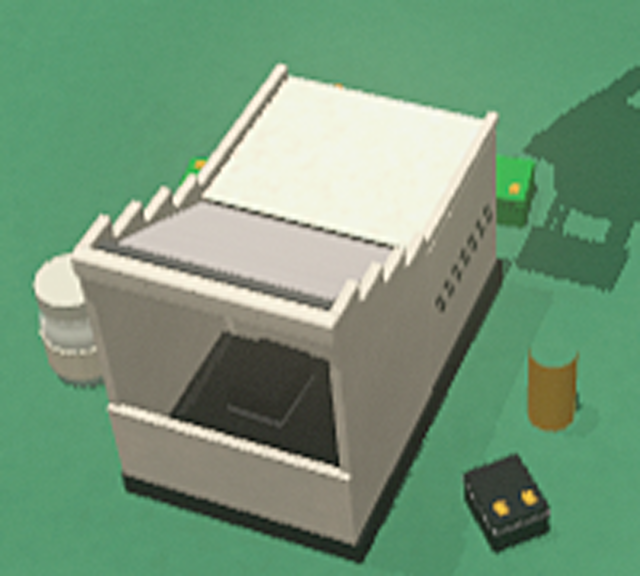

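The flap is closed and looks the same as at the start. The ledge is empty, the pack is in the bin at (275,375), and the jar, insert and spare are where they were. Handing in.

```bash
python3 -c "
from bench import bot
print(bot.sign_off())"
```

```text
the job is handed in; nothing more can be done
None
```

The spent pack is in the bin and the flap has closed by itself. I handed the job in after 10.6 s of the 35 s allowed.

- **How it was done:** I lined the jaws up with the box's ledge-to-bin axis. The front finger pushed the flap open and held it while the rear finger pushed the pack along the ledge until it tipped in. I held the flap open for at least another 0.6 s, then drew the hand back and up.
- **Last checks:** the final scene view shows an empty ledge, the pack on the bin floor and the flap looking the same as at the start. The spare pack, insert and jar look unmoved, and the hand is clear of everything. The final top view agrees for the flap and jar, but the arm hid the spare pack and insert there.
- **Not measured:** the flap angle and contact forces were not read directly. I judged the angle from the images and geometry. The wrist force read about 1 to 3 N while the flap was held open.

No check failed or disagreed.

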